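# Set and hold a sprung length stop on the welding table

## Robot

A 6-joint arm with a two-finger parallel gripper is mounted at the origin on the work surface. World frame = base frame: x ahead of the robot, y to its left, z up, the work surface at z = 0. Lengths are in m, angles in rad, forces in N, time in s.
With the tool pointing down it reaches from about 0.375 to 0.9 m from the base axis. Payload 3.1 kg.
Tool frame: the origin (TCP) lies on the centre line of the jaws, within the pads' length; the fingertips stand 11 mm ahead of it and the grasp point (between the pads) lies 8 mm behind it; x points along the fingers, y is the direction in which the jaws open and shut, and the axes are right-handed (so a half turn about x gives the same grasp; the last joint's range is limited). The gripper opens to 87 mm and grips with 3 to 60 N. Pads are 19 mm wide; open, the fingers measure 117 mm over their backs; the gripper's body (75 mm by 190 mm) begins 51 mm behind the grasp point.
Start: joints at [0.932, 0.527, 1.433, -0, 1.181, -0.178], TCP at [0.277, 0.56, 0.234] pointing down, gripper open.
Joint ranges: [-3.08, 3.08], [-0.75, 2.2], [0.22, 2.44], [-1.43, 4.57], [0, 2.65], [-2.85, 2.85]. Speed limits (rad/s): [2.79, 2.79, 3.14, 3.14, 3.14, 3.14].

## Interface

Orientations are given as a unit quaternion [x, y, z, w].
In Python, from rig import robot, camera, camera_info gives the robot as it stands.
- The arm moves only by the shell command python3 -m inch 'ROWS' [FORCE]. ROWS is JSON, a list that holds one entry, the list of rows, each a list of 5 numbers: the shift along the tool's x, y, z in cm, then the turn about the tool's x in rad, then the opening, from 0 (shut) to 1 (fully open). A call has 1 to 8 rows; each row shifts and turns the pose as measured when the row begins, along the tool's axes as they then stand; what a row does not reach is not made up. A row lasts 1/12 s, in which the tool goes at most 41.7 mm and 7.16 degrees, less where a joint would pass 70% of its speed; a pose out of reach is approached as far as the arm can. A call with a gripper value outside its range is refused whole. The fingers move at their own pace and stop on an object; FORCE is the grip in N (left out, the last holds). Time passes only in rows, so rows that do not move let the fingers close. It gives the time, the measured TCP pose, the force and the opening at its end, in the units of the state.
- robot.get_obs(): the state, without advancing time (a new reading comes with each control period).
- camera(name): name is "scene" or "top" or "wrist"; returns the picture (480x640x3 uint8, red, green, blue); there is no depth.
- camera_info(name): a dict with "camera_matrix" (3x3 intrinsics, pixels), "rvec" (rotation vector, rad) and "tvec" (3), from world to camera coordinates, as OpenCV has them. Camera axes: x right, y down, z forward; pixel columns grow to the right and rows downward; lengths in m; the calibration is good to about 2 mm. A picture is of the moment at which its call begins: read the wrist's pose just before it. camera_info takes no time and is no camera call; for the wrist camera it gives the pose at the moment of the call.
- robot.hand_in(): hands the job in, once; it reports no verdict.
The state is a dict: "time": time; "q": joint angles; "joint_velocities": joint speeds; "joint_torque": joint torques, N m; "position": TCP position; "tool_rot": TCP orientation; "ft_force": force on the tool from outside, world axes, zero at the start; "moment": the same for the moment, N m; "grip_width": finger opening in m.
Only numpy, scipy, OpenCV 4.12 (cv2) and the standard library are available. Lean on these libraries where they do the work, as an engineer would, in place of code of your own. Each camera call takes 0.05 s, during which the arm holds its last target. There are 200 camera calls.

## Task

Push the release plunger of the length stop all the way down so that its sprung leg shoots out. Then push the leg back against its spring until its pointer lines up with the raised mark tab while the cam lever is still open, wait there a moment, and with the leg kept on the mark squeeze the cam lever fully closed towards the upright post beside it. Finish while still holding: the leg on its mark and the lever closed, as both spring back when let go; leave the hammer, wrench and tube offcut where they lie.

Things in the scene. Friction and masses are not known exactly. Their poses are not given: they have to be found in the camera images.
- base: Length stop's dark base plate, fixed to the table, x -60..110, y -185..175, 12 mm thick. Origin on the table under the leg's centre line; x across the leg (to the scale), y along it: the leg springs out to -y, is pushed back to +y. Grey housing (80 x 100 mm, centre x 0, y 110, top 67 mm above the table) guides the leg and carries the plunger. Yaw varies.
- leg: Sliding leg: 30 mm square aluminium tube along base y; its axes are base's. Latched at the start with its origin on base's; released, it goes 110 mm to -y in about 1 s. Its spring pushes out with 2 N (fully out) to 6 N (latched). Pushed back it does not latch again. It carries fence, post and cam lever; fingers pointing down can straddle post and lever, -y of the fence, tips above z 55 mm.
- fence (a point): Middle of the -y face of the upright bright aluminium fence plate across the leg: push on this face, e.g. with the sides of both fingers, to move the leg to +y. Plate in leg coordinates (mm): x -62..62, y -6..0, z 49..95; this point at 0, -6, 72.
- post (a point): Middle of the outer (-x) face of the fixed upright aluminium post on the leg, on the -y side of the fence. Post in leg coordinates (mm): x -22..-12, y -32..-6, z 50..102; this point at -22, -19, 84. One finger goes outside it, the other outside the lever bar facing it, closing along x.
- pointer (a point): Tip of the leg's brass pointer blade (4 mm thick in y), sticking out to base +x past the fence's end; in leg coordinates x 78, y -3, z 30 mm: its y is that of the middle of the fence's thickness.
- mark: The mark: thin brass tab (4 mm in y, 24 mm in x, 26 mm tall, on a small foot) standing on the base plate's +x side, axes as base. Origin in its mid plane, on the leg's centre line, 12 mm above the table; the tab is at x 82..106 mm. The leg is on the mark when pointer and origin have the same y in this frame. 38 to 78 mm to -y of the pointer's start; fixed during a run.
- cam_lever (a joint): Cam lever angle, rad: 0 open (leaning away from the post), 0.42 fully closed (upright). Hinge on the leg along y, at x 10, y -22, z 52 mm in leg coordinates. Width over post and lever bar along x: 59 mm open (x -22..37), 44 mm closed (x -22..22, centred on x 0). A spring opens it: about 3 N on the bar at first, 8 N closed, then a hard stop.
- lever_bar (a point): Middle of the round black bar on top of the cam lever (12 mm thick, 30 mm long along y), which the finger presses; in leg coordinates about x 31, y -22, z 84 mm open and x 16, z 90 mm closed.
- plunger (a joint): Plunger stroke in m: 0 up, 0.012 fully down. Vertical, sprung (4 N at first, 10 N at the bottom, then a hard stop); rises again when let go. The leg is set free near 9 mm.
- plunger_top (a point): Middle of the top of the plunger's round black cap, 32 mm in diameter, on the housing; at base x 0, y 110 mm, 95 mm above the table when up.
- hammer: Bystander: hammer with a wooden handle, 280 mm, lying on the base's +x side. Leave alone.
- tube_offcut: Bystander: steel box-tube offcut 100 x 50 x 40 mm, lying on the base's +x side. Leave alone.
- wrench: Bystander: spanner 180 mm long, lying past the housing (base +y side). Leave alone.

How it is judged:
On the way, in this order (a step that is already met when the one before it is completed fails the run):
1. the plunger is pressed fully down (over 10.5 of 12 mm) (value of joint plunger above 0.0105 m), for 0.05 s.
2. the fingers hold the leg on the mark (within 5 mm) with the cam lever still open (below 0.2 rad) (y of pointer in the frame of mark between -0.005 and 0.005 m and value of joint cam_lever below 0.2 rad and contact force between the fingers and leg above 1 N), for 0.3 s.
3. the cam lever is closed (over 0.36 rad) with the leg on the mark (y of pointer in the frame of mark between -0.005 and 0.005 m and value of joint cam_lever above 0.36 rad and contact force between the fingers and leg above 2 N), for 0.3 s.
At the end, for the whole second after the job is handed in: The fingers still hold the leg (over 2 N), at rest, with the pointer within 5 mm of the mark tab along the leg, and the cam lever closed beyond 0.36 of 0.42 rad (all of step 3 and linear speed of leg below 0.01 m/s); the arm keeps its last pose, push and grip.
It fails at once if the cam lever is closed beyond 0.25 rad while the leg is more than 10 mm off the mark (value of joint cam_lever above 0.25 rad and not (y of pointer in the frame of mark between -0.01 and 0.01 m)).
It fails at once if a bystander is moved more than 30 mm (distance of any of hammer, tube_offcut, wrench from where it was at the start of the episode above 0.03 m).
It also fails if it takes over 48 s, if anything falls off the work surface, if the arm or the gripper's body presses on something with over 40 N, if the wrist force passes 120 N, or if a joint passes its speed limit or range.

## Working session

There is one attempt and no reset: what is moved stays moved. The work goes in short steps, Python scripts to look and compute and a shell command to move; the robot and the scene stay as the last step left them, time stands still between calls to the robot, and variables do not carry over. Pictures are saved under pics/ and viewed, about 8 in all and at most 12, crops included, and the job is handed in when it is done.

```bash
mkdir -p pics; ls
cat > h.py <<'E'
import numpy as np, cv2
from scipy.spatial.transform import Rotation as R
from rig import robot, camera, camera_info
def proj(n,P):
    i=camera_info(n); return cv2.projectPoints(np.array(P,float).reshape(-1,3),np.array(i['rvec'],float),np.array(i['tvec'],float),np.array(i['camera_matrix'],float),None)[0].reshape(-1,2)
def ray(n,uv,z,i=None):
    i=i or camera_info(n); Rm=cv2.Rodrigues(np.array(i['rvec'],float))[0]; c=-Rm.T@np.array(i['tvec'],float).ravel()
    K=np.array(i['camera_matrix'],float)
    d=(Rm.T@np.linalg.inv(K)@np.c_[np.array(uv,float).reshape(-1,2),np.ones(len(np.array(uv).reshape(-1,2)))].T).T
    return c+d*((z-c[2])/d[:,2])[:,None]
def snap(n,f):
    im=camera(n); cv2.imwrite('pics/'+f,im[:,:,::-1]); return im
E
python3 - <<'E'
from h import *
o=robot.get_obs(); print(o)
snap('top','top0.png'); snap('scene','scene0.png')
for n in('top','scene'): print(camera_info(n))
E
```

```text
pics
{'time': 0.0, 'q': array([ 9.32503035e-01,  5.28457837e-01,  1.43391041e+00, -2.48614167e-05,
        1.18140097e+00, -1.78525357e-01]), 'joint_velocities': array([ 0.00029211,  0.00087862, -0.00014305,  0.00032827, -0.00022616,
        0.00019902]), 'joint_torque': array([-1.31009187e-05, -4.40034413e+01, -1.76597017e+01,  6.32761046e-02,
        5.81085496e-02, -1.56963183e-04]), 'position': array([0.27689751, 0.55951512, 0.23257416]), 'tool_rot': array([ 0.16041174,  0.68880332, -0.16183068,  0.68820701]), 'ft_force': array([-0.04005918,  0.11464362,  0.26925745]), 'moment': array([ 0.01429769,  0.02738799, -0.03186782]), 'grip_width': 0.08684712971193954}
{'camera_matrix': array([[477.98152353,   0.        , 318.97115911],
       [  0.        , 477.98152353, 229.27080605],
       [  0.        ,   0.        ,   1.        ]]), 'rvec': array([ 2.17812344, -2.21068224,  0.04423499]), 'tvec': array([0.11570535, 0.62828643, 0.98967873])}
{'camera_matrix': array([[450.43111583,   0.        , 321.86804395],
       [  0.        , 450.43111583, 242.19411118],
       [  0.        ,   0.        ,   1.        ]]), 'rvec': array([ 1.22942242,  2.22837236, -1.0033764 ]), 'tvec': array([ 0.25288661, -0.33002169,  1.23728873])}
```

View pics/top0.png

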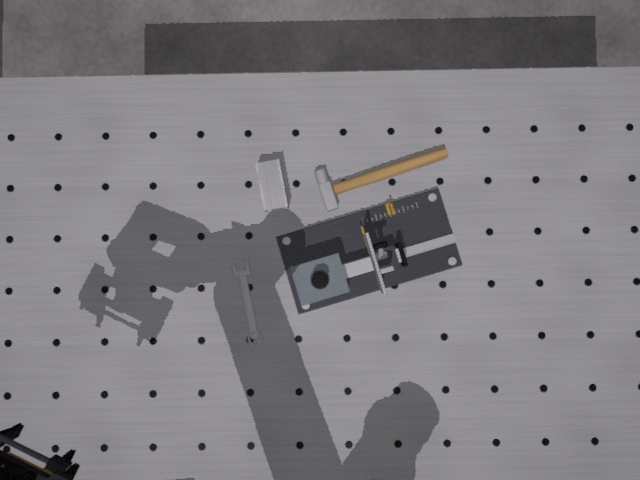

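View pics/scene0.png

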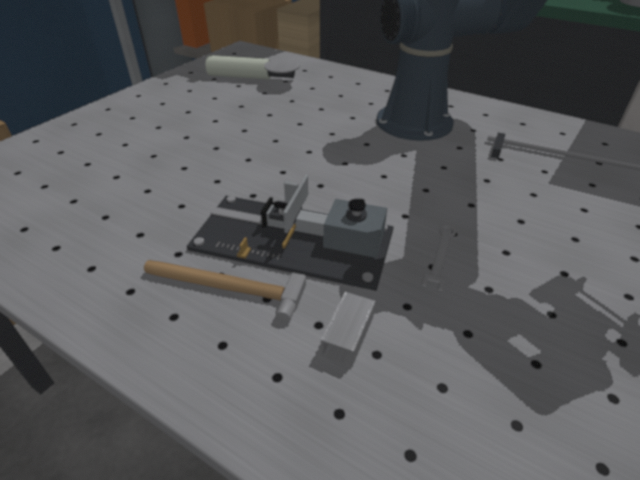

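Top view: the plate's corners are near (276,237), (437,187), (462,264) and (299,313). The plunger is at (320,280), the mark at (391,209) and the pointer at (363,230). Housing side (+y) is left, scale side (+x) is up.

Run:
```python
from h import *
im=cv2.imread('pics/top0.png'); 
g=im.max(2); m=((g<75)).astype(np.uint8); roi=np.zeros_like(m); roi[180:320,268:470]=1
hsv=cv2.cvtColor(im,cv2.COLOR_BGR2HSV)
C=ray('top',[[276,237],[437,187],[462,264],[299,313]],.012)  # (+x,+y),(+x,-y),(-x,-y),(-x,+y)
print(C.round(4))
ey=((C[0]-C[1])+(C[3]-C[2]))[:2]; ex=((C[0]-C[3])+(C[1]-C[2]))[:2]
print('yaw from y',np.arctan2(-ey[0],ey[1]),'from x',np.arctan2(ex[1],ex[0]))
B=np.array([[110,175],[110,-185],[-60,-185],[-60,175]])/1000.
# rigid fit
b=B-B.mean(0); c=C[:,:2]-C[:,:2].mean(0)
th=np.arctan2((b[:,0]*c[:,1]-b[:,1]*c[:,0]).sum(),(b*c).sum())
Rm=np.array([[np.cos(th),-np.sin(th)],[np.sin(th),np.cos(th)]]); t=C[:,:2].mean(0)-Rm@B.mean(0)
print('yaw',th,'origin',t,'resid mm',((B@Rm.T+t-C[:,:2])*1000).round(1).tolist())
loc=lambda uv,z:(ray('top',uv,z)[:,:2]-t)@Rm
print('plunger loc',loc([[320,280]],.095)*1000)
y=((hsv[...,0]>12)&(hsv[...,0]<32)&(hsv[...,1]>130)).astype(np.uint8); y[:190]=0;y[:,:355]=0;y[:,420:]=0;y[240:]=0
n,l,s,ce=cv2.connectedComponentsWithStats(y)
for k in range(1,n): 
    if s[k,4]>5: print(s[k],ce[k],loc([ce[k]],.030)*1000,loc([ce[k]],.038)*1000)
P=(Rm@[0,.110])+t; o=robot.get_obs(); T=R.from_quat(o['tool_rot'])
print('plunger world',P,'tool axes',T.as_matrix().round(3).tolist())
print('shift tool cm',T.inv().apply(np.r_[P,.16]-o['position'])*100)
print('ex,ey angle', th, 'tool y angle',np.arctan2(*T.as_matrix()[[1,0],1]))
np.savez('base.npz',th=th,t=t)
```

```text
[[ 0.6151  0.1972  0.012 ]
 [ 0.7158 -0.1444  0.012 ]
 [ 0.5527 -0.1925  0.012 ]
 [ 0.4554  0.1507  0.012 ]]
yaw from y 0.2814030660488333 from x 0.2849029447667724
yaw 0.2820409017773148 origin [0.55933199 0.00061828] resid mm [[1.2, 2.1], [0.7, -2.1], [0.5, -1.3], [-2.4, 1.3]]
plunger loc [[ -0.58143244 109.18267805]]
[385 203  10  12  83] [389.80722892 208.60240964] [[ 94.585305   -70.93390838]] [[ 94.22615848 -69.63980265]]
[361 227   4   7  15] [362.4 229.8] [[69.19132815 -3.59630301]] [[69.03763397 -2.84699844]]
plunger world [0.52871717 0.10627211] tool axes [[-0.001, 0.444, 0.896], [-0.002, 0.896, -0.444], [-1.0, -0.002, -0.0]]
shift tool cm [  7.3077609  -29.4352879   42.68236571]
ex,ey angle 0.2820409017773148 tool y angle 1.1109647134629483
```

```bash
python3 -m inch '[[[0,-2.1,3.05,0,1],[0,-2.1,3.05,0,1],[0,-2.1,3.05,0,1],[0,-2.1,3.05,0,1],[0,-2.1,3.05,0,1],[0,-2.1,3.05,0,1],[0,-2.1,3.05,0,1],[0,-2.1,3.05,0,1]]]'
python3 -m inch '[[[0,-2.1,3.05,0,1],[0,-2.1,3.05,0,1],[0,-2.1,3.05,0,1],[0,-2.1,3.05,0,1],[0,-2.1,3.05,0,1],[0,-2.1,3.05,0,1]]]'
python3 -m inch '[[[0,0,0,0.12,0],[0,0,0,0.12,0],[0,0,0,0.12,0],[0,0,0,0.12,0],[0,0,0,0.12,0],[0,0,0,0.12,0],[0,0,0,0.11,0],[0,0,0,0,0]]]'
cat >> h.py <<'E'
def st():
    b=np.load('base.npz'); th,t=float(b['th']),b['t']; o=robot.get_obs(); M=R.from_quat(o['tool_rot']).as_matrix()
    Rm=np.array([[np.cos(th),-np.sin(th)],[np.sin(th),np.cos(th)]])
    f=o['ft_force']
    print('t %.2f'%o['time'],'tcp local mm',((o['position'][:2]-t)@Rm*1000).round(1),'z',round(o['position'][2]*1000,1),'yaw err',round(np.arctan2(M[1,1],M[0,1])-th,4),'tilt',M[2].round(4),'F local',(f[:2]@Rm).round(2),f[2].round(2),'w',round(o['grip_width']*1000,1))
    Rb=np.eye(3);Rb[:2,:2]=Rm
    print('base axes in tool: ex',(M.T@Rb[:,0]).round(3),'ey',(M.T@Rb[:,1]).round(3))
    return o,th,t,Rm
E
python3 - <<'E'
from h import *
o,th,t,Rm=st()
im=snap('wrist','w0.png'); print(proj('wrist',[np.r_[Rm@[0,.11]+t,.095],np.r_[Rm@[.094,-.07]+t,.038],np.r_[Rm@[.078,-.003]+t,.03]]))
E
```

```text
time: 0.77
position: [0.4213, 0.2976, 0.2285]
tool_rot: [0.155, 0.692, -0.156, 0.688]
ft_force: [1.0, 0.1, -0.8]
grip_width: 0.0871
time: 1.27
position: [0.5341, 0.0944, 0.2261]
tool_rot: [0.155, 0.693, -0.157, 0.686]
ft_force: [0.6, 0.3, 0.8]
grip_width: 0.0868
time: 1.93
position: [0.5384, 0.0829, 0.2227]
tool_rot: [0.429, 0.563, -0.436, 0.557]
ft_force: [-0.1, -0.2, 0.3]
grip_width: 0.0417
t 1.93 tcp local mm [ 2.7 84.8] z 222.7 yaw err -0.0262 tilt [-9.999e-01 -1.300e-02 -3.000e-04] F local [-0.13 -0.21] 0.29 w 41.7
base axes in tool: ex [-0.013  1.    -0.026] ey [ 0.001 -0.026 -1.   ]
[[321.91115773 193.0537129 ]
 [421.91784103 361.61975961]
 [406.50425483 296.18075792]]
```

View pics/w0.png

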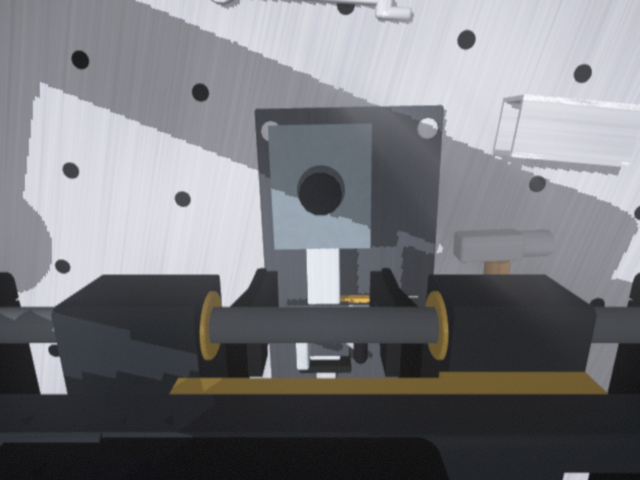

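Wrist view: the plunger cap is at (320,189) against a prediction of (322,193), so the base pose is good to about 2 mm. Next I centre over the cap and descend.

```bash
python3 -m inch '[[[0,-0.3,-2.5,-0.026,0],[2,0,0,0,0],[2.5,0,0,0,0],[2.5,0,0,0,0],[2,0,0,0,0],[0,0,0,0,0]]]' 20; python3 -c "
from h import *
st()"
```

```text
time: 2.48
position: [0.5299, 0.1072, 0.1314]
tool_rot: [0.415, 0.572, -0.42, 0.57]
ft_force: [-0.4, 0.2, -0.5]
grip_width: 0.0021
t 2.48 tcp local mm [  1.4 110.6] z 131.4 yaw err 0.025 tilt [-1.     -0.0068  0.0012] F local [-0.35  0.26] -0.55 w 2.1
base axes in tool: ex [-0.007  1.     0.025] ey [-0.001  0.025 -1.   ]
```

```bash
python3 -m inch '[[[1.5,-0.1,0,0.025,0],[1,0,0,0,0],[0.6,0,0,0,0],[0.5,0,0,0,0],[0.4,0,0,0,0],[0.4,0,0,0,0]]]'; python3 -c "
from h import *
st()"
```

```text
time: 2.98
position: [0.5301, 0.1071, 0.094]
tool_rot: [0.419, 0.568, -0.423, 0.567]
ft_force: [-9.2, 0.1, 45.5]
grip_width: 0.0003
t 2.98 tcp local mm [  1.6 110.4] z 94.0 yaw err 0.0119 tilt [-1.     -0.0051  0.0022] F local [-8.79  2.63] 45.55 w 0.3
base axes in tool: ex [-0.005  1.     0.012] ey [-0.002  0.012 -1.   ]
```

```bash
python3 -m inch '[[[0,0,0,0,0],[-1,0,0,0,0],[-3,0,0,0.012,0],[-3,0,1,0,1],[-2,0,3.5,0,1],[0,0,3.5,0,1],[0,0,3.5,0,1],[0,0,3.5,0,1]]]'
python3 -m inch '[[[0,0,3.5,0,1],[0,0,3.5,0,1],[0,0,3.5,0,1],[0,0,3.5,0,1],[0,0,0,0,1]]]'
python3 - <<'E'
from h import *
o,th,t,Rm=st()
L=lambda p:np.r_[Rm@np.array(p[:2])+t,p[2]]
snap('wrist','w1.png'); snap('top','top1.png')
print(proj('wrist',[L([.094,-.07,.038]),L([.078,-.113,.03]),L([0,-.116,.095])]))
print(proj('top',[L([.094,-.07,.038]),L([.078,-.113,.03]),L([0,-.116,.095])]))
E
```

```text
time: 3.65
position: [0.5768, -0.0343, 0.2014]
tool_rot: [0.418, 0.567, -0.417, 0.574]
ft_force: [0.5, 0.5, -1.0]
grip_width: 0.0257
time: 4.07
position: [0.626, -0.1824, 0.2102]
tool_rot: [0.417, 0.562, -0.415, 0.581]
ft_force: [0.2, -0.4, 0.3]
grip_width: 0.059
t 4.07 tcp local mm [  13.1 -194.3] z 210.2 yaw err 0.0316 tilt [-0.9996  0.0186  0.0201] F local [ 0.09 -0.47] 0.34 w 59.0
base axes in tool: ex [0.019 0.999 0.031] ey [-0.02   0.032 -0.999]
[[431.0491255   65.30012198]
 [403.28545853 122.18713064]
 [306.49326416 123.23401696]]
[[390.00747369 208.65607764]
 [411.59541045 210.30211391]
 [431.56147531 245.48701828]]
```

View pics/w1.png

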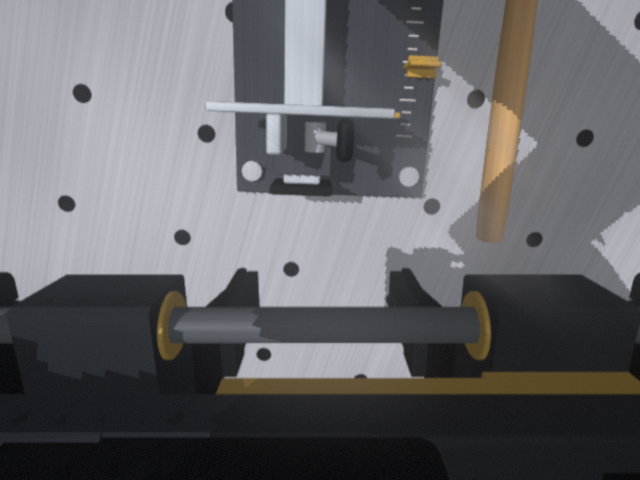

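Leg is out. Wrist view: fence near row 108, pointer tip (397,115), mark tab near (424,67), lever bar (345,140), open. I'll measure the mark more closely using zoomed crops from both cameras.

Run:
```python
from h import *
o,th,t,Rm=st()
L=lambda p:np.r_[Rm@np.array(p[:2])+t,p[2]]
a=cv2.imread('pics/w1.png')[40:140,380:450]; b=cv2.imread('pics/top1.png')[195:225,375:425]
a=cv2.resize(a,None,fx=5.6,fy=5.6,interpolation=cv2.INTER_CUBIC); b=cv2.resize(b,None,fx=8,fy=8,interpolation=cv2.INTER_CUBIC)
W=np.zeros((570,800,3),np.uint8); W[:a.shape[0],:a.shape[1]]=a; W[:240,400:800]=b; cv2.imwrite('pics/crop.png',W)
loc=lambda n,uv,z:((ray(n,uv,z)[:,:2]-t)@Rm*1000).round(1).tolist()
print('corners wrist',loc('wrist',[[237,191],[424,199]],.012))
print('pointer wrist',loc('wrist',[[397,115]],.03),'bar',loc('wrist',[[345,140]],.09),'post',loc('wrist',[[273,118]],.102),'fence top',loc('wrist',[[210,105],[392,113]],.095))
```

```text
t 4.17 tcp local mm [  12.2 -188.1] z 209.5 yaw err 0.033 tilt [-0.9998  0.0157  0.0134] F local [ 0.22 -0.28] 0.09 w 66.9
base axes in tool: ex [0.016 0.999 0.033] ey [-0.013  0.033 -0.999]
corners wrist [[-64.0, -177.9], [107.2, -180.1]]
pointer wrist [[72.3, -107.5]] bar [[26.3, -126.2]] post [[-21.3, -113.4]] fence top [[-62.8, -106.7], [56.0, -107.7]]
```

View pics/crop.png

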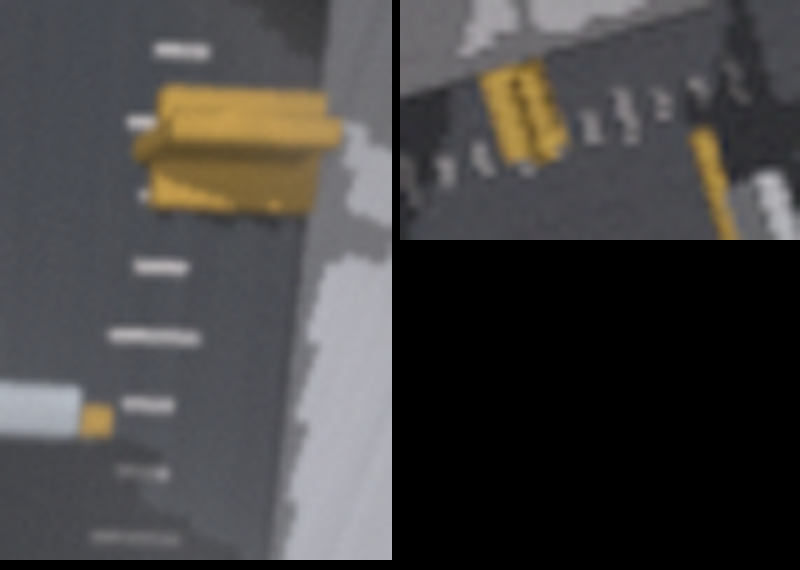

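Run:
```python
from h import *
o,th,t,Rm=st()
loc=lambda n,uv,z:((ray(n,uv,z)[:,:2]-t)@Rm*1000).round(1).tolist()
print('mark foot',loc('top',[[390.75,208.9]],.018),'tab',loc('top',[[391,209.5]],.038),'ptr',loc('top',[[413,211.5]],.032))
```

```text
t 4.17 tcp local mm [  12.2 -188.1] z 209.5 yaw err 0.033 tilt [-0.9998  0.0157  0.0134] F local [ 0.22 -0.28] 0.09 w 66.9
base axes in tool: ex [0.016 0.999 0.033] ey [-0.013  0.033 -0.999]
mark foot [[93.9, -74.6]] tab [[91.7, -71.4]] ptr [[74.7, -114.6]]
```

```bash
python3 -m inch '[[[0,-1.0,-2.0,0.033,1],[2.5,0,0,0,1],[2.5,0,0,0,1],[2,0,0,0,1],[1,0,0,0,1],[0,0,0,0,1],[0,0,0,0,1]]]'
python3 - <<'E'
from h import *
o,th,t,Rm=st()
i=camera_info('wrist'); snap('wrist','w2.png')
st()
L=lambda p:np.r_[Rm@np.array(p[:2])+t,p[2]]
for nm,p in dict(postTopInner=[-.012,-.142,.102],postOuter=[-.022,-.142,.102],bar=[.031,-.132,.09],fenceL=[-.062,-.11,.095],fenceR=[.062,-.116,.095],mark=[.094,-.072,.038]).items(): print(nm,proj('wrist',[L(p)]).round(0))
E
```

```text
time: 4.75
position: [0.607, -0.1509, 0.1311]
tool_rot: [0.425, 0.561, -0.419, 0.574]
ft_force: [-0.3, 1.2, 0.5]
grip_width: 0.087
t 4.75 tcp local mm [   3.6 -158.8] z 131.1 yaw err 0.0112 tilt [-0.9998  0.018   0.0104] F local [0.04 1.21] 0.54 w 87.0
base axes in tool: ex [0.018 1.    0.011] ey [-0.01   0.011 -1.   ]
t 4.80 tcp local mm [   3.6 -158.8] z 131.3 yaw err 0.0111 tilt [-0.9998  0.0182  0.0105] F local [ 0.27 -0.03] -0.1 w 87.0
base axes in tool: ex [0.018 1.    0.011] ey [-0.01   0.011 -1.   ]
postTopInner [[291. 243.]]
postOuter [[271. 243.]]
bar [[377. 218.]]
fenceL [[187. 174.]]
fenceR [[443. 189.]]
mark [[473. 101.]]
```

View pics/w2.png

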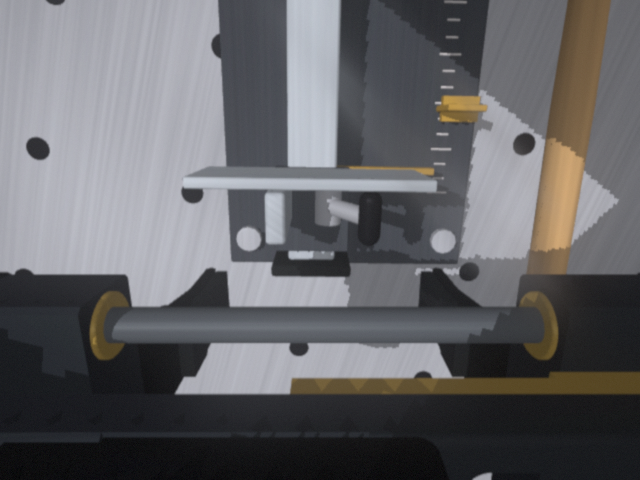

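```bash
python3 - <<'E'
from h import *
o,th,t,Rm=st()
loc=lambda n,uv,z:((ray(n,uv,z)[:,:2]-t)@Rm*1000).round(1).tolist()
print('tab top',loc('wrist',[[464,105],[464,108]],.038),'foot mid',loc('wrist',[[459,109]],.016),'ptr',loc('wrist',[[432,171.5]],.034), 'fence -y edge',loc('wrist',[[437,191],[183,187]],.095))
E
python3 -m inch '[[[1.5,-0.6,0,0.011,1],[1.5,0,0,0,1],[1.5,0,0,0,1],[0.8,0,0,0,1],[0,0,0,0,1],[0,0,0,0,1]]]'
python3 -c "
from h import *
st()"
```

```text
t 4.80 tcp local mm [   3.6 -158.8] z 131.3 yaw err 0.0111 tilt [-0.9998  0.0182  0.0105] F local [ 0.27 -0.03] -0.1 w 87.0
base axes in tool: ex [0.018 1.    0.011] ey [-0.01   0.011 -1.   ]
tab top [[89.0, -74.3], [89.2, -76.0]] foot mid [[94.0, -75.9]] ptr [[74.3, -115.0]] fence -y edge [[59.2, -117.1], [-64.6, -116.2]]
time: 5.3
position: [0.6085, -0.1536, 0.0854]
tool_rot: [0.428, 0.553, -0.419, 0.578]
ft_force: [-0.3, -0.1, 1.2]
grip_width: 0.0867
t 5.30 tcp local mm [   4.3 -161.8] z 85.4 yaw err 0.0034 tilt [-0.9993  0.031   0.0207] F local [-0.32 -0.03] 1.23 w 86.7
base axes in tool: ex [0.031 1.    0.003] ey [-0.021  0.003 -1.   ]
```

```bash
python3 -m inch '[[[0.5,-0.7,-0.5,0.003,1],[0.4,0,-0.5,0,1],[0,0,-0.5,0,1],[0,0,-0.5,0,1],[0,0,0,0,1]]]'
python3 -c "
from h import *
st()"
```

```text
time: 5.72
position: [0.5969, -0.1354, 0.0785]
tool_rot: [0.43, 0.551, -0.42, 0.579]
ft_force: [-0.1, -0.3, -0.5]
grip_width: 0.087
t 5.72 tcp local mm [  -1.8 -141.1] z 78.5 yaw err -0.0001 tilt [-0.9991  0.0352  0.024 ] F local [-0.15 -0.25] -0.49 w 87.0
base axes in tool: ex [ 0.035  0.999 -0.001] ey [-0.024 -0.    -1.   ]
```

```bash
python3 -m inch '[[[0,0,-0.8,0,1],[0,0,-0.3,0,1]]]'
python3 -c "
from h import *
st()"
python3 -m inch '[[[0,0,-0.3,0,1],[0,0,-0.3,0,1]]]'
python3 -c "
from h import *
st()"
```

```text
time: 5.88
position: [0.594, -0.1242, 0.0787]
tool_rot: [0.43, 0.55, -0.42, 0.58]
ft_force: [0.3, 0.4, 0.2]
grip_width: 0.0869
t 5.88 tcp local mm [  -1.4 -129.6] z 78.7 yaw err -0.0002 tilt [-0.999   0.0361  0.0247] F local [0.36 0.28] 0.25 w 86.9
base axes in tool: ex [ 0.036  0.999 -0.001] ey [-0.025 -0.    -1.   ]
time: 6.05
position: [0.5928, -0.119, 0.0789]
tool_rot: [0.429, 0.549, -0.42, 0.581]
ft_force: [-0.3, -3.0, -2.6]
grip_width: 0.0873
t 6.05 tcp local mm [  -1.1 -124.2] z 78.9 yaw err 0.0006 tilt [-0.9989  0.0369  0.028 ] F local [-1.1  -2.81] -2.65 w 87.3
base axes in tool: ex [ 0.037  0.999 -0.   ] ey [-0.028  0.001 -1.   ]
```

```bash
python3 -m inch '[[[0,0,-0.8,0,1],[0,0,-0.8,0,1],[0,0,-0.8,0,1],[0,0,-0.6,0,1]]]'
python3 -c "
from h import *
st()"
```

```text
time: 6.38
position: [0.5862, -0.0951, 0.0788]
tool_rot: [0.428, 0.546, -0.422, 0.584]
ft_force: [-0.1, -4.6, -0.8]
grip_width: 0.0871
t 6.38 tcp local mm [ -0.8 -99.4] z 78.8 yaw err -0.0014 tilt [-0.9985  0.0391  0.0379] F local [-1.4  -4.42] -0.75 w 87.1
base axes in tool: ex [ 0.039  0.999 -0.003] ey [-0.038 -0.001 -0.999]
```

```bash
python3 -m inch '[[[0,0,-0.7,0,1],[0,0,-0.6,0,1],[0,0,-0.2,0,1],[0,0,0,0,1]]]'
python3 - <<'E'
from h import *
o,th,t,Rm=st()
im=snap('scene','s1.png'); snap('wrist','w3.png')
L=lambda p:np.r_[Rm@np.array(p[:2])+t,p[2]]
print(proj('scene',[L([.078,-.073,.03]),L([.094,-.073,.038])]))
a=cv2.imread('pics/s1.png')[180:280,190:320]
cv2.imwrite('pics/s1c.png',cv2.resize(a,None,fx=6,fy=6,interpolation=cv2.INTER_CUBIC))
E
```

```text
time: 6.72
position: [0.5827, -0.0828, 0.0789]
tool_rot: [0.428, 0.544, -0.423, 0.585]
ft_force: [0.3, -3.4, -1.1]
grip_width: 0.0868
t 6.72 tcp local mm [ -0.8 -86.6] z 78.9 yaw err -0.0021 tilt [-0.9982  0.0403  0.0434] F local [-0.68 -3.33] -1.08 w 86.8
base axes in tool: ex [ 0.04   0.999 -0.004] ey [-0.044 -0.002 -0.999]
[[247.51790689 239.70974132]
 [243.51364971 241.98328741]]
```

View pics/s1c.png

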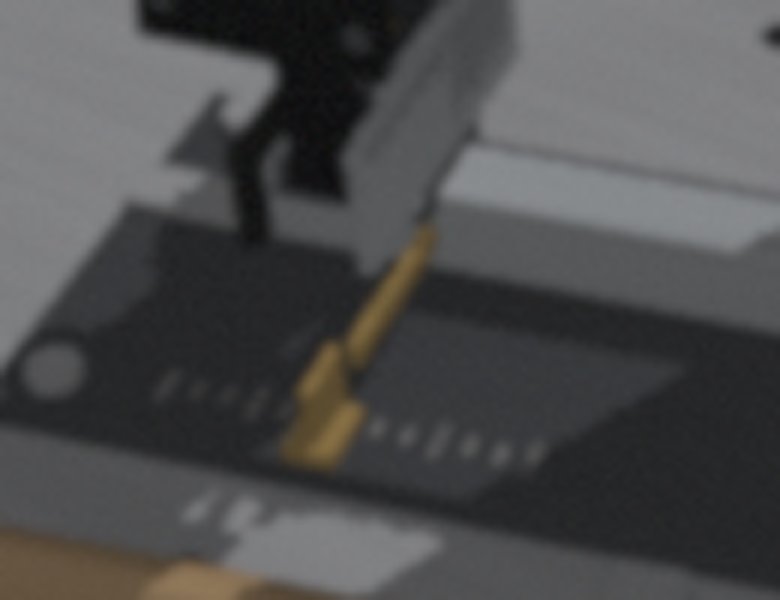

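Scene crop: pointer tip at about (357,352) and the tab's near top edge at about (333,346), nearly aligned. I'll put numbers on it.

Run:
```python
from h import *
o,th,t,Rm=st()
loc=lambda n,uv,z:((ray(n,uv,z)[:,:2]-t)@Rm*1000).round(1).tolist()
print('ptr tip',loc('scene',[[249.5,238.7]],.030),'tab inner top',loc('scene',[[245.5,237.7]],.038))
L=lambda p:np.r_[Rm@np.array(p[:2])+t,p[2]]
q=lambda p:((proj('scene',[L(p)])[0]-[190,180])*6).round(0)
for y in(-.076,-.073,-.070):print(y,'ptr',q([.078,y,.03]),'tab in/out top',q([.082,y,.038]),q([.106,y,.038]),'foot',q([.106,y,.012]))
a=cv2.imread('pics/s1.png')[228:262,232:258]
s=cv2.resize(a,None,fx=15,fy=15,interpolation=cv2.INTER_NEAREST)
w=cv2.resize(cv2.imread('pics/w3.png'),(400,300))
W=np.zeros((510,800,3),np.uint8);W[:s.shape[0],:s.shape[1]]=s;W[:300,400:]=w;cv2.imwrite('pics/s1d.png',W)
```

```text
t 6.82 tcp local mm [ -0.8 -86.8] z 78.9 yaw err -0.0022 tilt [-0.9983  0.0402  0.0432] F local [-1.3  -3.64] 0.11 w 86.9
base axes in tool: ex [ 0.04   0.999 -0.004] ey [-0.043 -0.002 -0.999]
ptr tip [[74.4, -70.6]] tab inner top [[82.2, -74.2]]
-0.076 ptr [336. 356.] tab in/out top [328. 345.] [295. 396.] foot [305. 460.]
-0.073 ptr [345. 358.] tab in/out top [337. 347.] [305. 398.] foot [315. 462.]
-0.07 ptr [354. 360.] tab in/out top [346. 348.] [314. 400.] foot [324. 464.]
```

View pics/s1d.png

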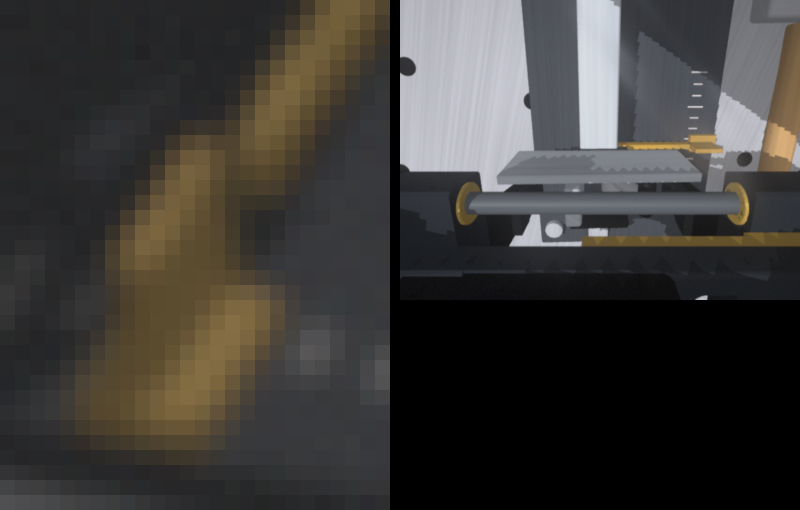

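Run:
```python
from h import *
a=cv2.imread('pics/w3.png')[205:260,390:530]
cv2.imwrite('pics/w3c.png',cv2.resize(a,None,fx=5.7,fy=5.7,interpolation=cv2.INTER_NEAREST))
o,th,t,Rm=st()
L=lambda p:np.r_[Rm@np.array(p[:2])+t,p[2]]
q=lambda p:((proj('wrist',[L(p)])[0]-[390,205])*5.7).round(0)
for y in(-.077,-.073,-.069):print(y,'ptr',q([.078,y,.03]),q([.078,y,.034]),'tab in/out top',q([.082,y,.038]),q([.106,y,.038]),'foot',q([.094,y,.012]))
```

```text
t 6.82 tcp local mm [ -0.8 -86.8] z 78.9 yaw err -0.0022 tilt [-0.9983  0.0402  0.0432] F local [-1.3  -3.64] 0.11 w 86.9
base axes in tool: ex [ 0.04   0.999 -0.004] ey [-0.043 -0.002 -0.999]
-0.077 ptr [423. 198.] [439. 212.] tab in/out top [499. 225.] [752. 221.] foot [507. 139.]
-0.073 ptr [427. 158.] [444. 171.] tab in/out top [504. 184.] [759. 181.] foot [512. 103.]
-0.069 ptr [432. 118.] [449. 131.] tab in/out top [509. 143.] [766. 139.] foot [517.  65.]
```

View pics/w3c.png

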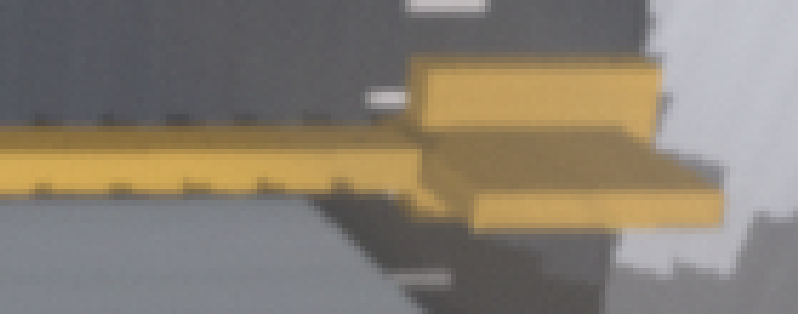

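Wrist crop: pointer top centre at row 171 (y about -73.0) and tab top at row 212 (about -75.8). The leg is about 3 mm too far to +y, and the scene view says 3.6 mm. I'll ease back 3 mm and hold.

```bash
python3 -m inch '[[[0,0,0.3,0,1],[0,0,0,0,1],[0,0,0,0,1],[0,0,0,0,1],[0,0,0,0,1],[0,0,0,0,1],[0,0,0,0,1]]]'
python3 - <<'E'
from h import *
st()
i=snap('wrist','w4.png')
hsv=cv2.cvtColor(i,cv2.COLOR_RGB2HSV)
for c in (440,455,460,480,490,500): print(c,[(r,int(i[r,c,0])) for r in range(200,262) if 12<hsv[r,c,0]<32 and hsv[r,c,1]>100 and i[r,c,0]>150])
st()
E
```

```text
time: 7.4
position: [0.5839, -0.0871, 0.0789]
tool_rot: [0.428, 0.543, -0.424, 0.585]
ft_force: [-0.1, -2.5, -0.4]
grip_width: 0.0867
t 7.40 tcp local mm [ -0.8 -91.1] z 78.9 yaw err -0.0034 tilt [-0.9983  0.0402  0.0431] F local [-0.78 -2.39] -0.41 w 86.7
base axes in tool: ex [ 0.04   0.999 -0.005] ey [-0.043 -0.003 -0.999]
440 [(231, 169), (232, 189), (233, 198), (234, 200), (235, 200), (236, 192), (237, 159)]
455 [(231, 172), (232, 190), (233, 191), (234, 193), (235, 193), (236, 192), (237, 181)]
460 [(231, 172), (232, 188), (233, 192), (234, 192), (235, 192), (236, 191), (237, 181)]
480 [(209, 169), (210, 188), (211, 194), (212, 194), (213, 193), (214, 192), (215, 193), (216, 193), (217, 194), (218, 189), (219, 167), (230, 164), (231, 184), (232, 193), (233, 195), (234, 193), (235, 187), (236, 167)]
490 [(209, 180), (210, 196), (211, 196), (212, 197), (213, 196), (214, 194), (215, 194), (216, 196), (217, 195), (218, 191), (219, 166), (230, 167), (231, 188), (232, 197), (233, 197), (234, 197), (235, 196), (236, 183)]
500 [(209, 185), (210, 202), (211, 203), (212, 203), (213, 202), (214, 201), (215, 202), (216, 200), (217, 201), (218, 197), (219, 181), (220, 156), (230, 173), (231, 191), (232, 200), (233, 200), (234, 199), (235, 193)]
t 7.45 tcp local mm [ -0.8 -91.1] z 78.9 yaw err -0.0033 tilt [-0.9983  0.0403  0.0432] F local [-1.75 -3.86] -0.14 w 87.0
base axes in tool: ex [ 0.04   0.999 -0.005] ey [-0.043 -0.003 -0.999]
```

```bash
python3 -m inch '[[[0,-0.2,-0.2,0,1],[0,0,0,0,1],[0,0,0,0,1],[0,0,0,0,1],[0,0,0,0,1],[0,0,0,0,1]]]'
python3 - <<'E'
from h import *
st()
i=snap('wrist','w5.png')
hsv=cv2.cvtColor(i,cv2.COLOR_RGB2HSV)
for c in (440,455,460,490,500): 
  v=[r for r in range(222,262) if 12<hsv[r,c,0]<32 and hsv[r,c,1]>100 and i[r,c,0]>165]; print(c,v[0],v[-1])
st()
E
```

```text
time: 7.95
position: [0.5832, -0.0862, 0.0791]
tool_rot: [0.428, 0.542, -0.423, 0.586]
ft_force: [0.7, -3.6, -1.5]
grip_width: 0.0869
t 7.95 tcp local mm [ -1.3 -90. ] z 79.1 yaw err -0.0032 tilt [-0.998   0.044   0.0458] F local [-0.36 -3.67] -1.5 w 86.9
base axes in tool: ex [ 0.044  0.999 -0.005] ey [-0.046 -0.003 -0.999]
440 231 237
455 231 236
460 231 236
490 232 237
500 232 237
t 8.00 tcp local mm [ -1.3 -90. ] z 79.1 yaw err -0.0032 tilt [-0.998   0.044   0.0458] F local [-0.61 -4.25] -1.49 w 87.1
base axes in tool: ex [ 0.044  0.999 -0.005] ey [-0.046 -0.003 -0.999]
```

```bash
python3 -m inch '[[[0,-0.1,0,0,0.75],[0,0,0,0,0.72],[0,0,0,0,0.68],[0,0,0,0,0.68]]]' 20
python3 -c "
from h import *
st()"
```

```text
time: 8.33
position: [0.5851, -0.0864, 0.0801]
tool_rot: [0.43, 0.54, -0.422, 0.588]
ft_force: [5.8, -0.5, -0.4]
grip_width: 0.0684
t 8.33 tcp local mm [  0.5 -90.8] z 80.1 yaw err -0.0033 tilt [-0.9976  0.0504  0.0482] F local [ 5.41 -2.14] -0.43 w 68.4
base axes in tool: ex [ 0.05   0.999 -0.006] ey [-0.048 -0.003 -0.999]
```

```bash
python3 -m inch '[[[0,-0.15,-0.1,0,0.62],[0,-0.1,0,0,0.58],[0,-0.1,0,0,0.55]]]' 20
python3 -c "
from h import *
st()"
```

```text
time: 8.58
position: [0.586, -0.0872, 0.0817]
tool_rot: [0.431, 0.536, -0.42, 0.592]
ft_force: [-3.9, -4.3, -1.4]
grip_width: 0.0517
t 8.58 tcp local mm [  1.2 -91.8] z 81.7 yaw err -0.0018 tilt [-0.9968  0.0598  0.0538] F local [-4.95 -2.99] -1.35 w 51.7
base axes in tool: ex [ 0.06   0.998 -0.005] ey [-0.054 -0.002 -0.999]
```

```bash
python3 -m inch '[[[0,0,-0.3,0,0.52],[0,0,-0.1,0,0.48],[0,0,0,0,0.45],[0,0,0,0,0.45]]]' 25
python3 - <<'E'
from h import *
st()
i=snap('wrist','w6.png')
hsv=cv2.cvtColor(i,cv2.COLOR_RGB2HSV)
for c in (430,440,450,455,460,480,490,500,510): 
  v=[r for r in range(222,262) if 12<hsv[r,c,0]<32 and hsv[r,c,1]>100 and i[r,c,0]>165]; print(c,v[:1],v[-1:])
st()
cv2.imwrite('pics/w6c.png',cv2.resize(i[180:330,270:530,::-1],None,fx=3,fy=3,interpolation=cv2.INTER_CUBIC))
E
```

```text
time: 8.92
position: [0.5812, -0.0842, 0.0813]
tool_rot: [0.429, 0.538, -0.421, 0.59]
ft_force: [1.7, -2.7, 0.5]
grip_width: 0.0439
t 8.92 tcp local mm [ -2.6 -87.6] z 81.3 yaw err -0.001 tilt [-0.9972  0.0528  0.0526] F local [ 0.84 -3.05] 0.52 w 43.9
base axes in tool: ex [ 0.053  0.999 -0.004] ey [-0.053 -0.001 -0.999]
430 [229] [234]
440 [229] [234]
450 [229] [235]
455 [229] [235]
460 [229] [235]
480 [222] [240]
490 [222] [239]
500 [222] [239]
510 [234] [239]
t 8.97 tcp local mm [ -2.6 -87.5] z 81.3 yaw err -0.0009 tilt [-0.9972  0.0527  0.0525] F local [ 0.43 -3.77] 1.15 w 44.1
base axes in tool: ex [ 0.053  0.999 -0.004] ey [-0.053 -0.001 -0.999]
```

View pics/w6c.png

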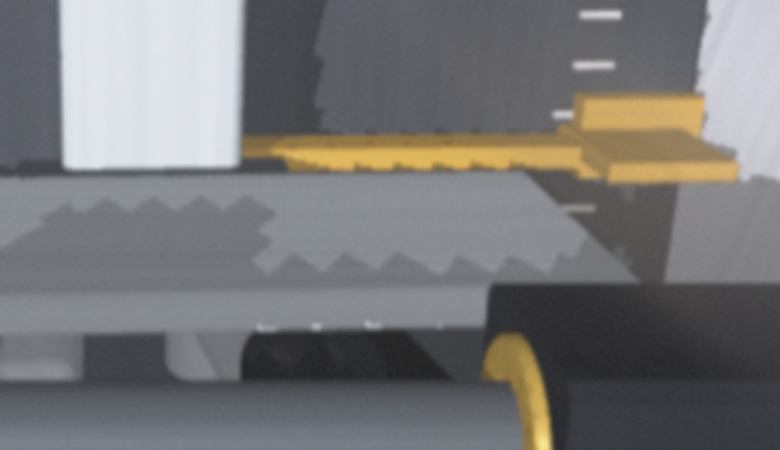

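Closed (width 44 mm). Pointer row 232, tab row 236.5: about 1–2 mm to +y. I'll ease back slightly and hold.

```bash
python3 -m inch '[[[0,0,0.1,0,0.45],[0,0,0,0,0.45],[0,0,0,0,0.45],[0,0,0,0,0.45],[0,0,0,0,0.45],[0,0,0,0,0.45],[0,0,0,0,0.45],[0,0,0,0,0.45]]]' 25
python3 - <<'E'
from h import *
st()
i=snap('wrist','w7.png')
snap('scene','s2.png')
hsv=cv2.cvtColor(i,cv2.COLOR_RGB2HSV)
for c in (440,450,460,500,510): 
  v=[r for r in range(226,262) if 12<hsv[r,c,0]<32 and hsv[r,c,1]>100 and i[r,c,0]>165]; print(c,v[:1],v[-1:])
st()
a=cv2.imread('pics/s2.png')[180:270,190:310]
cv2.imwrite('pics/s2c.png',cv2.resize(a,None,fx=6,fy=6,interpolation=cv2.INTER_CUBIC))
E
```

```text
time: 9.63
position: [0.5815, -0.0852, 0.0813]
tool_rot: [0.429, 0.539, -0.421, 0.59]
ft_force: [0.5, -3.2, 0.1]
grip_width: 0.0439
t 9.63 tcp local mm [ -2.6 -88.6] z 81.3 yaw err -0.0008 tilt [-0.9973  0.0521  0.0521] F local [-0.42 -3.2 ] 0.07 w 43.9
base axes in tool: ex [ 0.052  0.999 -0.003] ey [-0.052 -0.001 -0.999]
440 [229] [235]
450 [229] [234]
460 [229] [235]
500 [232] [237]
510 [232] [237]
t 9.73 tcp local mm [ -2.6 -88.6] z 81.3 yaw err -0.0008 tilt [-0.9973  0.052   0.0521] F local [ 0.3  -3.55] 0.93 w 43.7
base axes in tool: ex [ 0.052  0.999 -0.003] ey [-0.052 -0.001 -0.999]
```

View pics/s2c.png

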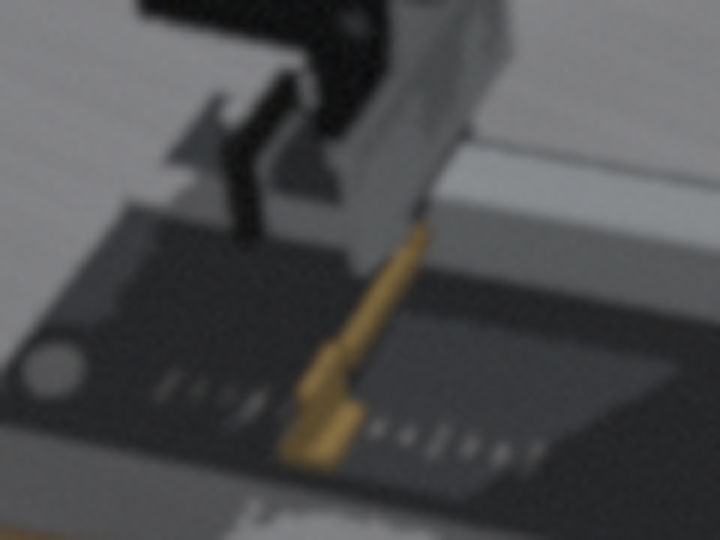

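Scene crop: the pointer tip at about (345,350) meets the tab's top end, so they are in line. The wrist rows give about 0.1 mm offset, the width is 44 mm (closed) and the push is steady. Handing in.

```bash
python3 -c "
from h import *
print(robot.hand_in()); st()"
```

```text
the job is handed in; nothing more can be done
None
the job is handed in; nothing more can be done
```

I pressed the plunger to its hard stop, at about 45 N, and the leg shot out. I then pushed the leg back onto the mark with the finger sides and held it there with the cam lever open. Finally I squeezed the lever closed against the post and handed in while still holding, at about 9.7 s.

**Last checks, just before handing in:**
- **Lever:** the jaws measured 43.7–43.9 mm. The closed width is 44 mm, so the lever was fully closed.
- **Leg position:** the wrist view put the pointer within about 0.5 mm of the tab, and the scene view also showed them in line.
- **Hold:** the push along the leg was about 3.2–3.5 N at the wrist, with grip force set to 25 N. The tool position did not change between the last two readings.

**What disagreed or was not checked:**
- On the first push, the two cameras put the leg 2.8 mm and 3.6 mm too far to +y. I eased it back before closing the lever.
- While the lever was closing, the leg slipped an estimated 2.5 mm off the mark for a moment; I pushed it back.
- The base estimate was about 3 mm off in x, and the tool had drifted about 4° off vertical by the end. Neither got in the way.
- I did not measure the hammer, wrench or tube offcut at the end. The arm never went down near them.

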